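# Hold a shielded vial pot open with its lever

### The job

Open the vial pot with the yellow lid by pressing the yellow pad on the long end of its lever down with the fingertips, right down onto its sprung rubber stop, so that the vials inside can be seen, and finish while still holding it pressed there with the lid up. Only press the lever: do not lift it out of its fulcrum or push on a lid itself, keep the blue pot shut, and leave everything else where it is.

Things in the scene. Friction and masses are not known exactly. Their poses are not given: they have to be found in the camera images.
- pot_yellow: Yellow vial pot, fixed, left or right of the blue one. Origin on the worktop under the fulcrum; +x along the lever to the pot, -x to the press pad (towards the robot). Base plate 6 mm thick. Pot walls x 74 to 136 mm, 90 mm wide, 52 high; fulcrum cheeks x +-15, y +-21, 76 high; sprung rubber stop under the long arm at x -112, 25 high, gives up to 5 mm at 3 N/mm.
- pad_yellow (a point): Top centre of the yellow press pad (40 x 28 mm) on the lever's long end. At rest the arm slopes up 20 degrees to it, pad 122 mm above the worktop; it swings down in an arc about the pivot. Touching the stop, the arm slopes down 17 degrees, pad about 36 mm high. Takes about 2 to 6 N; when let go, the lid's weight brings it back up.
- pivot_yellow (a point): Centre of the yellow lever's pivot pin, 66 mm above the worktop. The lever (loose, 0.15 kg, bar 14 mm wide, 8 thick) only rests in open-topped slots. The pad centre lies 138 mm from the pin along the bar and 10 mm above the bar's middle line; a roller on the short end, 60 mm from the pin, bears on the lid's lip from below.
- lid_yellow (a joint): Angle of the yellow lid (90 x 66 x 24 mm, about 2 kg, hinged at its far edge, steel lip towards the lever), rad: 0 shut, grows as it rises; about 0.45 when the lever touches its stop.
- lever_yellow: The whole yellow lever. Origin on its pivot pin; its x axis is level at rest and points to the pot.
- lid_yellow_lip (a point): Front edge of the yellow lid's steel lip, mid-width; 57 mm high when shut.
- pot_blue: Blue vial pot, fixed, left or right of the yellow one. Origin on the worktop under the fulcrum; +x along the lever to the pot, -x to the press pad (towards the robot). Base plate 6 mm thick. Pot walls x 74 to 136 mm, 90 mm wide, 52 high; fulcrum cheeks x +-15, y +-21, 76 high; sprung rubber stop under the long arm at x -112, 25 high, gives up to 5 mm at 3 N/mm.
- pad_blue (a point): Top centre of the blue press pad (40 x 28 mm) on the lever's long end. At rest the arm slopes up 20 degrees to it, pad 122 mm above the worktop; it swings down in an arc about the pivot. Touching the stop, the arm slopes down 17 degrees, pad about 36 mm high. Takes about 2 to 6 N; when let go, the lid's weight brings it back up.
- pivot_blue (a point): Centre of the blue lever's pivot pin, 66 mm above the worktop. The lever (loose, 0.15 kg, bar 14 mm wide, 8 thick) only rests in open-topped slots. The pad centre lies 138 mm from the pin along the bar and 10 mm above the bar's middle line; a roller on the short end, 60 mm from the pin, bears on the lid's lip from below.
- lid_blue (a joint): Angle of the blue lid (90 x 66 x 24 mm, about 2 kg, hinged at its far edge, steel lip towards the lever), rad: 0 shut, grows as it rises; about 0.45 when the lever touches its stop.
- lever_blue: The whole blue lever. Origin on its pivot pin; its x axis is level at rest and points to the pot.
- lid_blue_lip (a point): Front edge of the blue lid's steel lip, mid-width; 57 mm high when shut.
- tape_roll: Bystander: roll of green tape, 53 mm across, 19 mm high. Origin at the centre of its underside.
- timer: Bystander: white lab timer, 52 x 64 x 18 mm. Origin at the centre of its underside.
- bottle_100: Bystander: small clear bottle with blue cap, 47 mm across, 103 mm high. Origin at the centre of its underside.
- beaker: Bystander: clear beaker, 52 mm across, 70 mm high. Origin at the centre of its underside.
- bottle_250: Bystander: clear bottle with blue cap, 64 mm across, 138 mm high. Origin at the centre of its underside.
- mouse: Bystander: black computer mouse, 112 x 62 x 36 mm. Origin at the centre of its underside.
- pen_3: Bystander: white pen with red cap, 134 mm long. Origin at the centre of its underside.

How it is judged (in metres and radians):
At the end, for the whole second after the job is handed in: The yellow lid stands open more than 0.40 rad and still, the yellow pad's centre is less than 45 mm above the worktop with the fingers pressing on that pad with more than 1 N, and the blue lid is shut (under 0.04 rad) (value of joint lid_yellow above 0.4 rad and velocity of joint lid_yellow between -0.1 and 0.1 rad/s and contact force between the fingers and lever_yellow_c4 above 1 N and height (world z) of pad_yellow below 0.045 m and value of joint lid_blue below 0.04 rad); the arm keeps its last pose, push and grip.
It fails at once if the blue lid is raised (value of joint lid_blue above 0.06 rad).
It fails at once if a lever's pivot is lifted or dragged out of its slots (distance of any of pivot_yellow, pivot_blue from where it was at the start of the episode above 0.01 m).
It fails at once if the robot pushes on a lid itself (contact force between any of the arm, the fingers and lid_yellow above 1 N or contact force between any of the arm, the fingers and lid_blue above 1 N).
It fails at once if a bystander is moved more than 20 mm (distance of any of tape_roll, timer, bottle_100, beaker, bottle_250, mouse, pen_3 from where it was at the start of the episode above 0.02 m).
It also fails if it takes over 29 s, if anything falls off the work surface, if the arm or the gripper's body presses on something with over 40 N, if the wrist force passes 120 N, or if a joint passes its speed limit or range.

### The arm

A 7-joint arm with a two-finger parallel gripper is mounted at the origin on a cart in front of the work surface, level with it; the furniture and walls round the work are solid. World frame = base frame: x ahead of the robot, y to its left, z up, the work surface at z = 0. Lengths are in m, angles in degrees, forces in N, time in s.
With the tool pointing down it reaches from about 0.425 to 0.875 m from the base axis. Payload 4.7 kg.
Tool frame: the origin (TCP) lies at the very end of the fingers, on their centre line; the grasp point (between the pads) lies 19 mm behind it; z points along the fingers, y is the line along which they close (so a half turn about z gives the same grasp; the last joint's range is limited). The gripper opens to 87 mm and grips with 3 to 60 N. Pads are 19 mm wide; open, the fingers measure 117 mm over their backs; the gripper's body (75 mm by 190 mm) begins 51 mm behind the grasp point.
Start: joints at [-67.374, 18.392, -4.016, 83.108, 1.295, 78.541, -3.26], TCP at [0.242, 0.603, 0.223] pointing down, gripper open.
Joint ranges: [-163.93, 163.93], [-17.29, 119.83], [-79.2, 71.16], [3.27, 140.29], [-89.18, 269.18], [5.43, 117.66], [-154.24, 154.24]. Speed limits (degrees/s): [147.25, 147.25, 180, 180, 180, 180, 180].

### API

Orientations are given as [roll, pitch, yaw] about the fixed x, y, z axes, in that order (R = Rz(yaw) Ry(pitch) Rx(roll)).
In Python, from cell import get_obs, eyes, env gives the robot as it stands.
- The arm moves only by the tool servo_tool, never from a script. Its argument "series" is a list that holds one entry, the list of rows, each a list of 7 numbers: the shift along the tool's x, y, z in units of 300 mm (1.0 is 300 mm), then the turn, a rotation vector about the tool's x, y, z in units of pi rad (1.0 is pi rad), then the opening, from 0 (shut) to 1 (fully open). In form: [[[tx, ty, tz, wx, wy, wz, gripper], ...]]. A call has 1 to 12 rows; each row is the pose to reach, as a shift and turn from the pose commanded when the call began, along the tool's axes at that moment, turning the shorter way round; what a row does not reach only later rows make up. A row lasts 1/12 s, in which the tool goes at most 41.7 mm and 7.16 degrees, less where a joint would pass 70% of its speed; a pose out of reach is approached as far as the arm can. A call with a number of a shift or a turn outside -1 to 1 is refused whole. A call with a gripper value outside its range is refused whole. The fingers move at their own pace and stop on an object; "grip_force" is the grip in N (left out, the last holds). Time passes only in rows, so rows that repeat a pose let the fingers close. It gives the time, the measured TCP pose, the force, the opening and the grip force at its end, in the units of the state.
- get_obs(): the state, without advancing time (a new reading comes with each control period).
- eyes.read_camera(name): name is "side" or "top" or "wrist"; returns a dict with "frame" (420x560x3 uint8, red, green, blue), "depth" (420x560 float32, m along the optical axis (not along the pixel's ray), 0 where there is no reading), "fx", "fy", "cx", "cy" (pixels), "distortion" ([k1, k2, p1, p2, k3] as OpenCV has them; the pictures are not rectified), "origin" and "rotation" of the camera in the world; the wrist camera has in their place "mount" (4x4, takes a point from camera to tool coordinates, whose origin is the TCP and whose axes are the flange's). Camera axes: x right, y down, z forward; pixel columns grow to the right and rows downward; lengths in m; the calibration is good to about 2 mm. A picture is of the moment at which its call begins: read the wrist's pose just before it.
- env.sign_off(): hands the job in; it is judged then, once.
The state is a dict: "time_s": time; "qpos": joint angles; "joint_velocities": joint speeds; "effort": joint torques, N m; "tool_pos": TCP position; "tool_rot": TCP orientation; "force": force on the tool from outside, world axes, zero at the start; "wrist_torque": the same for the moment, N m; "grip_width": finger opening in m; "grasp_force": force on a finger pad.
Only numpy, scipy, OpenCV 4.12 (cv2) and the standard library are available. Lean on these libraries where they do the work, as an engineer would, in place of code of your own. Each camera call takes 0.05 s, during which the arm holds its last target. There are 200 camera calls.

## Working session

There is one attempt and no reset: what is moved stays moved. The work goes in short steps, Python scripts to look and compute and a tool call to move; the robot and the scene stay as the last step left them, time stands still between calls to the robot, and variables do not carry over. Pictures are saved under pics/ and viewed, at most 10 in all, crops included, and the job is handed in when it is done.

Besides the shell and the picture viewer there is one more tool, called after "Request:" as a command line: name --argument value ..., lists and objects as JSON in quotes. servo_tool: Moves the arm, as the interface text tells. Shifts and turns lie within -1 to 1; 1 stands for 300 mm of shift or pi rad of turn. Its arguments: {"type":"object","properties":{"series":{"type":"array"},"grip_force":{"type":"number"}},"required":["series"]}

```bash
mkdir -p pics; cat > h.py <<'E'
import numpy as np, cv2
from cell import get_obs, eyes, env
from scipy.spatial.transform import Rotation as R
def cloud(c):
    h,w=c["depth"].shape
    u,v=np.meshgrid(np.arange(w),np.arange(h))
    K=np.array([[c["fx"],0,c["cx"]],[0,c["fy"],c["cy"]],[0,0,1.]])
    p=cv2.undistortPoints(np.stack([u,v],-1).reshape(-1,1,2).astype(float),K,np.array(c["distortion"],float)).reshape(h,w,2)
    z=c["depth"]
    P=np.dstack([p[...,0]*z,p[...,1]*z,z])
    return P@np.array(c["rotation"]).T+np.array(c["origin"])
E
python3 - <<'E'
from h import *
o=get_obs();print({k:np.round(v,3).tolist() for k,v in o.items()})
for n in("top","side"):
    c=eyes.read_camera(n);cv2.imwrite(f"pics/{n}0.png",c["frame"][...,::-1]);np.save(n+"f.npy",c["frame"]);np.save(n+"p.npy",cloud(c));print(n,c["origin"],(c["depth"]>0).mean())
E
```

```text
{'time_s': 0.0, 'qpos': [-67.375, 18.439, -4.016, 83.174, 1.296, 78.539, -3.26], 'joint_velocities': [-0.051, 0.131, -0.024, -0.056, 0.002, -0.01, -0.037], 'effort': [0.0, -49.129, -0.403, -31.252, -0.064, 0.044, 0.0], 'tool_pos': [0.241, 0.603, 0.221], 'tool_rot': [-179.894, 0.006, 158.185], 'force': [-0.53, -0.581, -0.525], 'wrist_torque': [-0.064, -0.032, 0.023], 'grasp_force': 0.0, 'grip_width': 0.087}Traceback (most recent call last):
  File "<stdin>", line 4, in <module>
  File "h.py", line 11, in cloud
    return P@np.array(c["rotation"]).T+np.array(c["origin"])
           ~~~~~~~~~~~~~~~~~~~~~~~~~~~^~~~~~~~~~~~~~~~~~~~~~
ValueError: operands could not be broadcast together with shapes (420,560) (3,)
```

```bash
sed -i 's/np.array(c\["rotation"\]).T/R.from_euler("xyz",c["rotation"],degrees=True).as_matrix().T/' h.py
python3 - <<'E'
from h import *
for n in("top","side"):
    c=eyes.read_camera(n);cv2.imwrite(f"pics/{n}0.png",c["frame"][...,::-1]);np.save(n+"f.npy",c["frame"]);P=cloud(c);np.save(n+"p.npy",P);print(n,c["origin"],c["rotation"],(c["depth"]>0).mean(),P[::100,::140].round(3).tolist())
E
```

```text
top [ 0.32173588 -0.01640125  1.38597563] [-168.93148084    0.39776955  -88.65441179] 0.9959268707482993 [[[1.062, 0.74, 0.413], [1.03, 0.347, 0.41], [1.059, 0.01, 0.364], [1.063, -0.337, 0.382]], [[0.773, 0.67, 0.409], [0.844, 0.376, 0.231], [0.953, 0.01, -0.003], [0.888, -0.382, 0.17]], [[0.615, 0.893, 0.003], [0.624, 0.424, -0.0], [0.633, 0.002, -0.001], [0.613, -0.381, 0.127]], [[0.306, 0.663, 0.306], [0.326, 0.403, -0.001], [0.34, -0.005, -0.003], [0.345, -0.411, -0.002]], [[-0.219, 1.4, -0.908], [-0.145, 0.654, -0.907], [0.068, -0.011, 0.05], [-0.11, -0.665, -0.898]]]
side [ 0.15909401 -0.79120304  0.57042562] [-116.85746826   -0.65962404  -27.43531428] 0.9958886054421768 [[[0.078, 0.051, 0.587], [0.466, 0.943, 0.587], [1.064, 0.955, 0.588], [1.062, 0.119, 0.592]], [[0.051, 0.002, 0.433], [0.422, 0.941, 0.213], [0.822, 0.48, 0.263], [1.063, 0.069, 0.326]], [[0.021, -0.066, 0.285], [0.306, 0.445, 0.002], [0.651, 0.144, 0.06], [0.562, -0.436, 0.331]], [[-0.035, -0.054, 0.087], [0.241, 0.321, -0.286], [0.482, -0.183, 0.001], [0.561, -0.472, 0.183]], [[-0.086, -0.117, -0.094], [0.17, 0.461, -0.9], [0.367, -0.404, -0.0], [0.568, -0.512, 0.001]]]
```

View pics/top0.png

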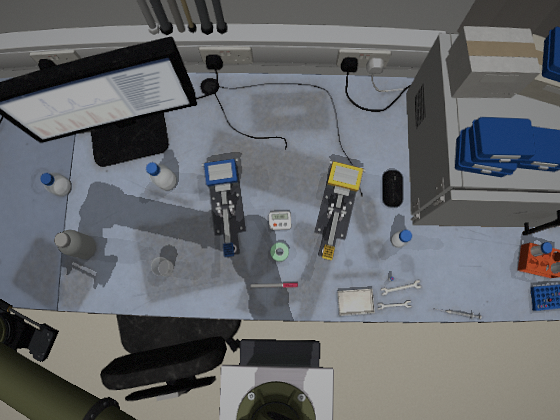

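View pics/side0.png

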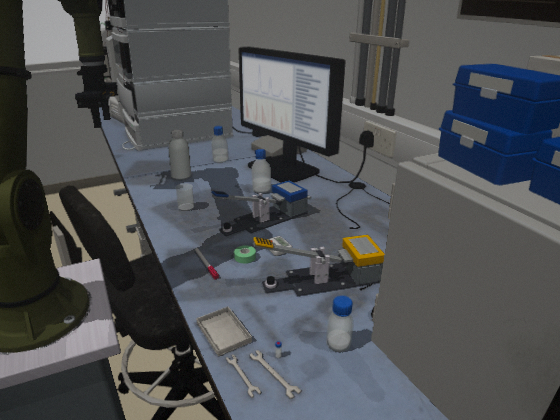

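Top view: yellow lid at (346,177), its pad at (328,253), blue pot to the left (lid 223,173), bottle_100 at (402,237). Side view: yellow pad at (265,243), lid at (365,250), arm at the far left.

```bash
python3 - <<'E'
from h import *
for n in("top","side"):
    f=np.load(n+"f.npy");P=np.load(n+"p.npy");hsv=cv2.cvtColor(f,cv2.COLOR_RGB2HSV)
    m=((hsv[...,0]>18)&(hsv[...,0]<34)&(hsv[...,1]>140)&(hsv[...,2]>80)).astype(np.uint8)
    m=cv2.morphologyEx(m,cv2.MORPH_CLOSE,np.ones((3,3)))
    k,l,s,c=cv2.connectedComponentsWithStats(m)
    for i in range(1,k):
        if s[i,4]>40:
            q=P[l==i];q=q[(q[:,2]>.02)]
            print(n,c[i].round(),s[i],np.median(q,0).round(4),np.percentile(q,5,axis=0).round(3),np.percentile(q,95,axis=0).round(3))
    # heights around yellow unit
    q=P.reshape(-1,3); b=q[(q[:,0]>.4)&(q[:,0]<.75)&(q[:,1]>-.3)&(q[:,1]<-.02)&(q[:,2]>.06)&(q[:,2]<.3)]
    for x in np.arange(.42,.72,.02):
        t=b[abs(b[:,0]-x)<.01]
        if len(t): print(round(x,2),len(t),np.median(t,0).round(3),t[:,1].min().round(3),t[:,1].max().round(3),t[:,2].max().round(3))
f=np.load("topf.npy");cv2.imwrite("pics/c1.png",cv2.resize(f[130:290,180:430,::-1],None,fx=3,fy=3,interpolation=cv2.INTER_CUBIC))
E
```

```text
top [344. 177.] [328 161  35  30 355] [ 0.6802 -0.1756  0.0776] [ 0.654 -0.224  0.071] [ 0.724 -0.138  0.082]
top [328. 252.] [322 245  13  15 135] [ 0.4666 -0.1297  0.1218] [ 0.45  -0.142  0.115] [ 0.483 -0.117  0.129]
0.44 15 [ 0.448 -0.127  0.125] -0.137 -0.119 0.133
0.46 82 [ 0.461 -0.129  0.124] -0.143 -0.114 0.132
0.48 60 [ 0.478 -0.132  0.118] -0.146 -0.119 0.124
0.5 36 [ 0.499 -0.137  0.104] -0.145 -0.131 0.111
0.52 38 [ 0.519 -0.143  0.096] -0.152 -0.134 0.102
0.54 37 [ 0.54  -0.146  0.089] -0.155 -0.138 0.095
0.56 33 [ 0.561 -0.152  0.081] -0.159 -0.144 0.087
0.58 89 [ 0.582 -0.159  0.073] -0.185 -0.136 0.082
0.6 84 [ 0.597 -0.157  0.072] -0.181 -0.134 0.081
0.62 16 [ 0.616 -0.166  0.061] -0.169 -0.157 0.064
0.64 38 [ 0.645 -0.177  0.062] -0.217 -0.152 0.074
0.66 200 [ 0.661 -0.185  0.076] -0.224 -0.133 0.086
0.68 228 [ 0.68  -0.178  0.078] -0.227 -0.131 0.085
0.7 219 [ 0.7   -0.186  0.079] -0.238 -0.138 0.086
side [363. 252.] [343 235  42  32 623] [ 0.6739 -0.2132  0.0769] [ 0.653 -0.23   0.06 ] [ 0.72  -0.142  0.08 ]
side [262. 242.] [253 237  21  11 133] [ 0.464  -0.1371  0.1236] [ 0.449 -0.145  0.116] [ 0.481 -0.121  0.129]
0.44 15 [ 0.449 -0.132  0.123] -0.138 -0.12 0.131
0.46 103 [ 0.459 -0.135  0.125] -0.145 -0.113 0.13
0.48 81 [ 0.479 -0.14   0.118] -0.149 -0.119 0.124
0.5 58 [ 0.5   -0.142  0.104] -0.147 -0.129 0.11
0.52 58 [ 0.52  -0.147  0.096] -0.153 -0.134 0.102
0.54 53 [ 0.54  -0.152  0.088] -0.157 -0.14 0.095
0.56 53 [ 0.559 -0.157  0.082] -0.161 -0.143 0.088
0.58 129 [ 0.582 -0.17   0.074] -0.186 -0.136 0.08
0.6 104 [ 0.597 -0.162  0.073] -0.184 -0.135 0.079
0.62 18 [ 0.617 -0.166  0.061] -0.173 -0.147 0.068
0.64 48 [ 0.645 -0.182  0.062] -0.219 -0.155 0.07
0.66 308 [ 0.66  -0.192  0.073] -0.223 -0.138 0.081
0.68 263 [ 0.68  -0.194  0.079] -0.228 -0.134 0.082
0.7 240 [ 0.7   -0.198  0.079] -0.232 -0.137 0.082
```

View pics/c1.png

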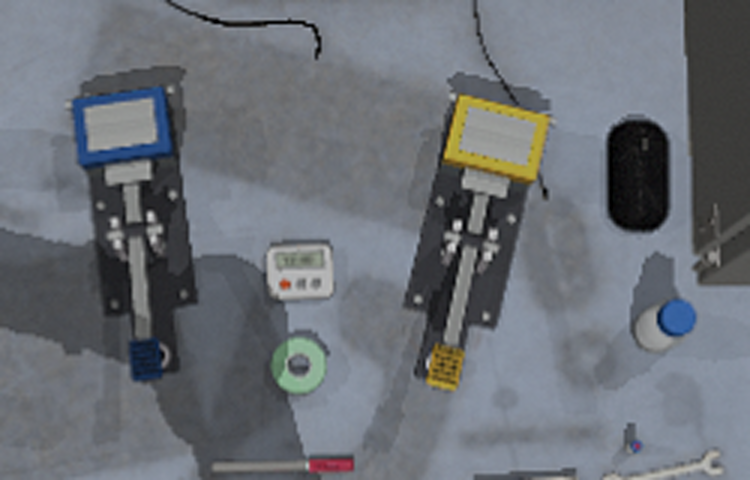

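```bash
cat >> h.py <<'E'
def row(t,yaw=None,p0=None,r0=None):
    o=get_obs();p0=o["tool_pos"] if p0 is None else p0;M=R.from_euler("xyz",o["tool_rot"] if r0 is None else r0,degrees=True)
    w=(M.inv()*R.from_euler("xyz",[180,0,yaw],degrees=True)).as_rotvec()/np.pi
    return (M.inv().apply(np.array(t)-p0)/.3).round(4),w.round(4)
E
python3 - <<'E'
from h import *
print(row([.52,.25,.24],166), get_obs()["time_s"])
E
```

```text
(array([-1.2993, -0.7476, -0.0598]), array([-0.0005, -0.    , -0.0434])) 0.15
```

Request:
servo_tool --series '[[[-0.95, -0.55, -0.06, 0, 0, -0.04, 0], [-0.95, -0.55, -0.06, 0, 0, -0.043, 0], [-0.95, -0.55, -0.06, 0, 0, -0.043, 0], [-0.95, -0.55, -0.06, 0, 0, -0.043, 0], [-0.95, -0.55, -0.06, 0, 0, -0.043, 0], [-0.95, -0.55, -0.06, 0, 0, -0.043, 0], [-0.95, -0.55, -0.06, 0, 0, -0.043, 0], [-0.95, -0.55, -0.06, 0, 0, -0.043, 0], [-0.95, -0.55, -0.06, 0, 0, -0.043, 0], [-0.95, -0.55, -0.06, 0, 0, -0.043, 0]]]' --grip_force 20

```text
time_s: 0.98
tool_pos: [0.4468, 0.3416, 0.2407]
tool_rot: [-180.0, 0.0, 165.6]
force: [-0.6, 0.4, -0.4]
grip_width: 0.0283
grasp_force: 0.0
```

```bash
python3 - <<'E'
from h import *
o=get_obs();print(o["time_s"],o["tool_pos"],o["tool_rot"],o["grip_width"],o["qpos"])
print(row([.52,.13,.24],166),row([.465,-.131,.2],166))
E
```

```text
0.9833 [0.4468253  0.34157011 0.24066461] [-1.79992126e+02  2.74545920e-02  1.65568256e+02] 0.02832078733259319 [-45.94406815   7.15114761   6.39259765  94.64007365  -0.78376845
  78.24410271  36.12702717]
(array([-0.412 , -0.6222,  0.0025]), array([-0.    ,  0.0002, -0.0024])) (array([-0.4512, -1.5104,  0.136 ]), array([-0.    ,  0.0002, -0.0024]))
```

Request:
servo_tool --series '[[[-0.4, -0.62, 0, 0, 0, -0.002, 0], [-0.4, -0.62, 0, 0, 0, -0.002, 0], [-0.4, -0.62, 0, 0, 0, -0.002, 0], [-0.4, -0.62, 0, 0, 0, -0.002, 0], [-0.4, -0.62, 0, 0, 0, -0.002, 0], [-0.42, -1.0, 0, 0, 0, -0.002, 0], [-0.42, -1.0, 0, 0, 0, -0.002, 0], [-0.42, -1.0, 0, 0, 0, -0.002, 0], [-0.42, -1.0, 0, 0, 0, -0.002, 0]]]'

```text
time_s: 1.73
tool_pos: [0.4931, 0.0147, 0.2408]
tool_rot: [-179.8, 0.0, 165.7]
force: [0.3, -0.9, -1.0]
grip_width: 0.0004
grasp_force: 0.0
```

```bash
python3 - <<'E'
from h import *
o=get_obs();print(o["time_s"],o["tool_pos"],o["tool_rot"],o["grip_width"],o["qpos"])
for z in(.2,.15):print(row([.465,-.131,z],166))
E
```

```text
1.7333 [0.49309292 0.01466671 0.24080736] [-1.79839422e+02  3.19845609e-02  1.65729584e+02] 0.00040929911657246 [-27.31775565  -1.99471997  22.00539643 103.93095228   0.92979482
  77.94381891  70.21055145]
(array([-0.0289, -0.4933,  0.1374]), array([-0.0009,  0.0002, -0.0015]))
(array([-0.0288, -0.4928,  0.3041]), array([-0.0009,  0.0002, -0.0015]))
```

Request:
servo_tool --series '[[[-0.03, -0.49, 0.05, 0, 0, 0, 0], [-0.03, -0.49, 0.05, 0, 0, 0, 0], [-0.03, -0.49, 0.05, 0, 0, 0, 0], [-0.03, -0.49, 0.05, 0, 0, 0, 0], [-0.03, -0.49, 0.18, 0, 0, 0, 0], [-0.03, -0.49, 0.18, 0, 0, 0, 0], [-0.03, -0.49, 0.18, 0, 0, 0, 0], [-0.03, -0.49, 0.18, 0, 0, 0, 0]]]'

```text
time_s: 2.4
tool_pos: [0.4689, -0.1203, 0.1874]
tool_rot: [180.0, 0.0, 166.5]
force: [-0.8, -0.6, 0.4]
grip_width: 0.0008
grasp_force: 0.0
```

```bash
python3 - <<'E'
from h import *
o=get_obs();print(o["time_s"],o["tool_pos"],o["tool_rot"],o["force"],o["qpos"])
c=eyes.read_camera("wrist");print(c["mount"]);a=c["frame"]
s=eyes.read_camera("side")["frame"][150:310,170:410]
s=cv2.resize(s,None,fx=2,fy=2);a=cv2.resize(a,(427,320));cv2.imwrite("pics/d.png",cv2.resize(np.hstack([s,a[:, :]]),(800,283))[...,::-1])
E
```

```text
2.4 [ 0.46885737 -0.12026704  0.18737869] [1.79984959e+02 1.78607528e-02 1.66473761e+02] [-0.84877069 -0.57967187  0.44825161] [-19.61467475  -1.72311745  30.58021846 109.75622805   0.90818328
  71.71097503  87.14322046]
[[ 1.10943433e-05 -9.59815882e-01 -2.80630490e-01  7.81346405e-02]
 [ 9.99999706e-01  2.25688408e-04 -7.32368669e-04  1.66948780e-03]
 [ 7.66274129e-04 -2.80630400e-01  9.59815603e-01 -1.61801406e-01]
 [ 0.00000000e+00  0.00000000e+00  0.00000000e+00  1.00000000e+00]]
```

View pics/d.png

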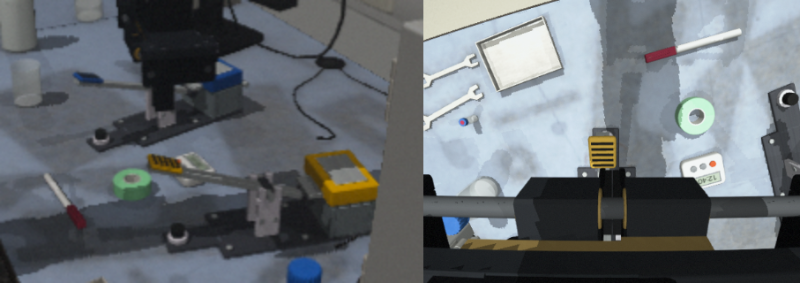

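Side crop: gripper hangs over the yellow pad (crop 165,160), everything else untouched; wrist crop: pad at (602,150) right under the closed fingertips. Refine the pad position from the wrist depth.

```bash
python3 - <<'E'
from h import *
o=get_obs();c=eyes.read_camera("wrist")
T=np.array(c["mount"]);M=R.from_euler("xyz",o["tool_rot"],degrees=True).as_matrix()
c["rotation"]=R.from_matrix(M@T[:3,:3]).as_euler("xyz",degrees=True);c["origin"]=M@T[:3,3]+o["tool_pos"]
P=cloud(c);hsv=cv2.cvtColor(c["frame"],cv2.COLOR_RGB2HSV)
m=(hsv[...,0]>15)&(hsv[...,0]<34)&(hsv[...,1]>120)&(hsv[...,2]>60)&(P[...,2]>.105)&(P[...,2]<.14)
q=P[m];print(len(q),np.median(q,0),np.percentile(q,[2,98],axis=0).round(4))
A=np.c_[q,np.ones(len(q))];d=np.array([np.cos(np.deg2rad(-14)),np.sin(np.deg2rad(-14))])
r=(cv2.minAreaRect(q[:,:2].astype(np.float32)*1000));print(r)
o=get_obs();print(o["tool_pos"],o["tool_rot"],o["time_s"])
E
```

```text
1425 [ 0.46256742 -0.12733325  0.12303992] [[ 0.4464 -0.1425  0.1152]
 [ 0.4836 -0.1131  0.1278]]
((465.41839599609375, -128.3190460205078), (27.053709030151367, 37.52001953125), 76.99656677246094)
[ 0.46934941 -0.12113127  0.18803644] [1.79974698e+02 1.34215259e-01 1.66422181e+02] 2.55
```

```bash
python3 - <<'E'
from h import *
for t in([.4655,-.129,.132],[.4575,-.127,.1015],[.4536,-.126,.076],[.454,-.126,.0536]):print(*row(t,167))
E
```

```text
[ 0.0068 -0.0286  0.1868] [ 0.0001  0.0007 -0.0032]
[ 0.0345 -0.0284  0.2884] [ 0.0001  0.0007 -0.0032]
[ 0.0481 -0.0283  0.3733] [ 0.0001  0.0007 -0.0032]
[ 0.047 -0.028  0.448] [ 0.0001  0.0007 -0.0032]
```

Request:
servo_tool --series '[[[0.007, -0.029, 0.05, 0, 0, -0.003, 0], [0.007, -0.029, 0.1, 0, 0, -0.003, 0], [0.007, -0.029, 0.15, 0, 0, -0.003, 0], [0.007, -0.029, 0.185, 0, 0, -0.003, 0], [0.007, -0.029, 0.185, 0, 0, -0.003, 0], [0.007, -0.029, 0.185, 0, 0, -0.003, 0]]]'

```text
time_s: 3.05
tool_pos: [0.4641, -0.1298, 0.1314]
tool_rot: [-180.0, -0.0, 166.9]
force: [0.6, 0.4, -0.5]
grip_width: 0.0005
grasp_force: 0.0
```

```bash
python3 - <<'E'
from h import *
o=get_obs();print(o["time_s"],o["tool_pos"],o["tool_rot"],o["force"],o["qpos"])
for t in([.4655,-.129,.12],[.4575,-.127,.1015],[.4536,-.126,.076],[.454,-.126,.0536],[.4565,-.1266,.042]):print(*row(t,167))
E
```

```text
3.05 [ 0.46414734 -0.12984373  0.1313666 ] [-1.79994427e+02 -5.94077848e-03  1.66862310e+02] [ 0.58943865  0.4416778  -0.45374447] [-18.64963739   1.22429027  31.7347329  114.01108018  -0.70461088
  64.95523496  90.23991332]
[-0.0038  0.0038  0.0379] [-0.     -0.     -0.0008]
[0.0237 0.0042 0.0996] [-0.     -0.     -0.0008]
[0.0371 0.0045 0.1846] [-0.     -0.     -0.0008]
[0.0358 0.0048 0.2592] [-0.     -0.     -0.0008]
[0.0273 0.0048 0.2979] [-0.     -0.     -0.0008]
```

Request:
servo_tool --series '[[[-0.003, 0.003, 0.02, 0, 0, 0, 0], [0.003, 0.004, 0.035, 0, 0, 0, 0], [0.01, 0.004, 0.05, 0, 0, 0, 0], [0.014, 0.004, 0.065, 0, 0, 0, 0], [0.018, 0.004, 0.08, 0, 0, 0, 0], [0.024, 0.004, 0.1, 0, 0, 0, 0], [0.028, 0.004, 0.12, 0, 0, 0, 0], [0.032, 0.004, 0.14, 0, 0, 0, 0], [0.035, 0.004, 0.16, 0, 0, 0, 0], [0.037, 0.004, 0.185, 0, 0, 0, 0], [0.037, 0.004, 0.185, 0, 0, 0, 0]]]'

```text
time_s: 3.97
tool_pos: [0.4526, -0.1263, 0.0741]
tool_rot: [-180.0, -0.1, 166.8]
force: [1.9, -1.1, 3.0]
grip_width: 0.0005
grasp_force: 1.4
```

```bash
python3 - <<'E'
from h import *
o=get_obs();print(o["time_s"],o["tool_pos"],o["tool_rot"],o["force"],o["qpos"])
for t in([.4536,-.126,.076],[.454,-.126,.0536],[.4565,-.1266,.040]):print(*row(t,167))
s=eyes.read_camera("side")["frame"][150:310,200:410]
cv2.imwrite("pics/e.png",cv2.resize(s,None,fx=3,fy=3)[...,::-1])
E
```

```text
3.9667 [ 0.45255007 -0.12629225  0.07409063] [-1.79980582e+02 -9.49076100e-02  1.66820614e+02] [ 1.91935313 -1.07349742  3.0199144 ] [-18.26828614   4.0493148   31.83379657 118.82678515  -2.49778934
  57.85080148  91.65525985]
[-0.0032  0.0017 -0.0064] [-0.0001 -0.0005 -0.001 ]
[-0.0046  0.0021  0.0683] [-0.0001 -0.0005 -0.001 ]
[-0.0132  0.002   0.1136] [-0.0001 -0.0005 -0.001 ]
```

View pics/e.png

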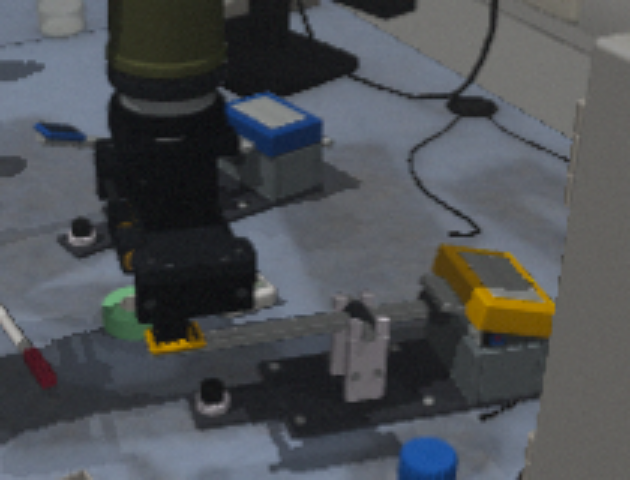

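Fingertips sit on the yellow pad (175,338), the bar is level on the fulcrum and the yellow lid (495,285) is half open. Continue.

Request:
servo_tool --series '[[[-0.003, 0.001, 0.02, 0, 0, 0, 0], [-0.004, 0.001, 0.04, 0, 0, 0, 0], [-0.005, 0.001, 0.06, 0, 0, 0, 0], [-0.007, 0.001, 0.075, 0, 0, 0, 0], [-0.009, 0.001, 0.09, 0, 0, 0, 0], [-0.011, 0.001, 0.1, 0, 0, 0, 0], [-0.013, 0.001, 0.108, 0, 0, 0, 0], [-0.013, 0.001, 0.114, 0, 0, 0, 0], [-0.013, 0.001, 0.114, 0, 0, 0, 0], [-0.013, 0.001, 0.114, 0, 0, 0, 0]]]'

```text
time_s: 4.85
tool_pos: [0.4578, -0.1272, 0.0414]
tool_rot: [-180.0, 0.1, 166.8]
force: [-2.2, 0.5, 1.2]
grip_width: 0.0004
grasp_force: 0.7
```

```bash
python3 - <<'E'
from h import *
o=get_obs();print(o["time_s"],o["tool_pos"],o["tool_rot"],o["force"],o["qpos"])
E
```

```text
4.85 [ 0.45781315 -0.12719246  0.04140559] [-1.79999445e+02  7.48434693e-02  1.66824199e+02] [-2.21216961  0.473582    1.22502625] [-17.57725768   7.69485611  31.77761435 119.84996219  -5.02466348
  53.62811931  93.77241709]
```

Request:
servo_tool --series '[[[-0.001, 0, 0.004, 0, 0, 0, 0], [-0.002, 0, 0.008, 0, 0, 0, 0], [-0.002, 0, 0.012, 0, 0, 0, 0], [-0.002, 0, 0.015, 0, 0, 0, 0], [-0.002, 0, 0.015, 0, 0, 0, 0], [-0.002, 0, 0.015, 0, 0, 0, 0]]]'

```text
time_s: 5.35
tool_pos: [0.4588, -0.1274, 0.0373]
tool_rot: [180.0, 0.1, 166.8]
force: [-1.6, -0.4, 4.3]
grip_width: 0.0005
grasp_force: 2.2
```

```bash
python3 - <<'E'
from h import *
o=get_obs();print(o["time_s"],o["tool_pos"],o["force"])
c=eyes.read_camera("side");s=c["frame"][150:310,200:410];P=cloud(c)
hsv=cv2.cvtColor(c["frame"],cv2.COLOR_RGB2HSV);m=(hsv[...,0]>18)&(hsv[...,0]<34)&(hsv[...,1]>140)&(hsv[...,2]>80)
q=P[m];l=q[q[:,0]>.6];p=q[q[:,0]<.55];print(len(l),np.percentile(l,[2,50,98],axis=0).round(3),len(p),np.median(p,0) if len(p) else 0)
cv2.imwrite("pics/f.png",cv2.resize(s,None,fx=3,fy=3)[...,::-1])
o=get_obs();print(o["time_s"],o["tool_pos"],o["force"])
E
```

```text
5.35 [ 0.45876638 -0.12740678  0.03730463] [-1.63752893 -0.44245086  4.28392741]
510 [[ 0.661 -0.232  0.066]
 [ 0.68  -0.215  0.092]
 [ 0.734 -0.14   0.104]] 101 [ 0.45212089 -0.13736811  0.03259918]
5.4 [ 0.45868233 -0.127395    0.03726778] [-0.46650927 -0.38328202  4.49285155]
```

View pics/f.png

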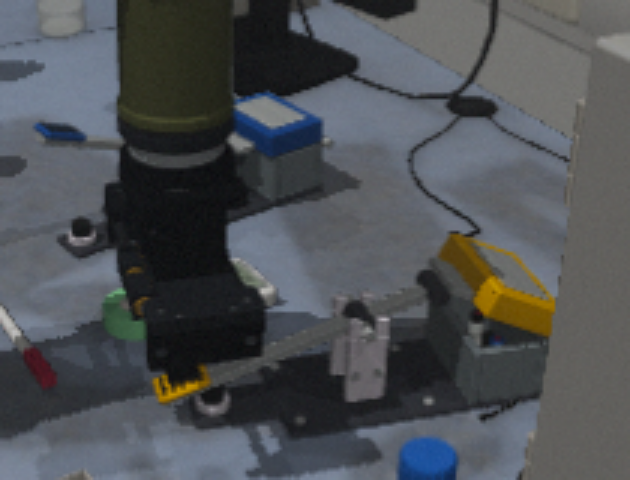

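The bar reaches the stop (212,400) and the vials show under the lid (485,325). Press about 2 mm more, firmly into the stop.

Request:
servo_tool --series '[[[-0.001, 0, 0.003, 0, 0, 0, 0], [-0.001, 0, 0.006, 0, 0, 0, 0], [-0.001, 0, 0.008, 0, 0, 0, 0], [-0.001, 0, 0.008, 0, 0, 0, 0], [-0.001, 0, 0.008, 0, 0, 0, 0], [-0.001, 0, 0.008, 0, 0, 0, 0], [-0.001, 0, 0.008, 0, 0, 0, 0]]]'

```text
time_s: 5.98
tool_pos: [0.4592, -0.1275, 0.0354]
tool_rot: [180.0, 0.1, 166.8]
force: [-2.1, -0.3, 9.5]
grip_width: 0.0007
grasp_force: 4.7
```

Request:
servo_tool --series '[[[0, 0, 0, 0, 0, 0, 0], [0, 0, 0, 0, 0, 0, 0], [0, 0, 0, 0, 0, 0, 0], [0, 0, 0, 0, 0, 0, 0], [0, 0, 0, 0, 0, 0, 0], [0, 0, 0, 0, 0, 0, 0]]]'

```text
time_s: 6.48
tool_pos: [0.4592, -0.1275, 0.0354]
tool_rot: [180.0, 0.1, 166.8]
force: [-1.5, -0.8, 10.3]
grip_width: 0.0008
grasp_force: 4.7
```

Force is steady at about 10 N, up from 4 N, so the lever is on its stop; handing in.

```bash
python3 -c "
from cell import env
print(env.sign_off())"
```

```text
the job is handed in; nothing more can be done
None
```

I handed the job in at about 6.5 s, with the yellow lever held pressed into its stop at a steady push of about 10 N. In the last picture the yellow lid was up with the vials visible and the blue pot shut; the sign-off gave no verdict.

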